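# Refit the feed knob on a tape dispenser and hold it pressed

### The arm

A 7-joint arm with a two-finger parallel gripper is mounted at the origin on the work surface. World frame = base frame: x ahead of the robot, y to its left, z up, the work surface at z = 0. Lengths are in mm, angles in rad, forces in N, time in s.
With the tool pointing down it reaches from about 425 to 950 mm from the base axis. Payload 4.7 kg.
Tool frame: the origin (TCP) lies on the mounting face of the last link; the fingertips stand 173 mm ahead of it and the grasp point (between the pads) lies ahead of it (ctrl.pinch_z is the z of the grasp point in the tool frame, in mm); z points along the fingers, y is the line along which they close (so a half turn about z gives the same grasp; the last joint's range is limited). The gripper opens to 85 mm and grips with 20 to 120 N. Pads are 22 mm wide; open, the fingers measure 114 mm over their backs; the gripper's body (76 mm by 85 mm) begins 54 mm behind the grasp point. The pads swing forward as they close: fully open they stand 13 mm farther back than shut.
Start: joints at [-1.353, 0.469, -0.049, 1.532, 0.024, 1.141, -0.082], TCP at [164.865, 654.561, 404.735] pointing down, gripper open.
Joint ranges: [-2.59, 2.59], [-0.33, 1.99], [-1.39, 1.29], [0.1, 2.45], [-1.04, 4.18], [0.21, 1.99], [-2.66, 2.66]. Speed limits (rad/s): [2.57, 2.57, 3.14, 3.14, 3.14, 3.14, 3.14].

### API

Orientations are given as a unit quaternion [x, y, z, w].
In Python, from station import ctrl gives the robot as it stands. The module is installed in compiled form; this text tells all that it offers.
- The arm moves only by the shell command python3 -m crank 'ROWS'. ROWS is a JSON object of lists of equal length, an entry for each row: "translation": the shift along the world's x, y, z in mm, a list of three; "rotation": the turn, a rotation vector about the world's x, y, z in rad, a list of three; "grip": the finger opening in mm, from 0 to 85.4. A call has 1 to 20 rows; each row is the pose to reach, as a shift and turn from the pose commanded when the call began; what a row does not reach only later rows make up. A row lasts 1/8 s, in which the tool goes at most 62.5 mm and 10.7 degrees, less where a joint would pass 70% of its speed; a pose out of reach is approached as far as the arm can. A call with a gripper value outside its range is refused whole. The fingers move at their own pace and stop on an object; the grip force is fixed at half the most. Time passes only in rows, so rows that repeat a pose let the fingers close. It gives the time, the measured TCP pose, the force, the opening and the grip force at its end, in the units of the state.
- ctrl.observe(): the state, without advancing time (a new reading comes with each control period).
- ctrl.snapshot(name): name is "scene" or "side" or "wrist"; returns the picture (384x512x3 uint8, red, green, blue); there is no depth.
- ctrl.calibration(name): a dict with "camera_matrix" (3x3 intrinsics, pixels), "distortion" ([k1, k2, p1, p2, k3] as OpenCV has them; the pictures are not rectified), "origin" and "attitude" of the camera in the world. Camera axes: x right, y down, z forward; pixel columns grow to the right and rows downward; lengths in mm; the calibration is good to about 2 mm. A picture is of the moment at which its call begins: read the wrist's pose just before it. calibration takes no time and is no camera call; for the wrist camera it gives the pose at the moment of the call.
- ctrl.close_job(): hands the job in; it is judged then, once.
Trained networks look in the newest picture that a camera, given by its name, has taken for a name from the list of things; names that differ only in an ending like _2 or _b are one class to them, and where a whole thing is asked for, a point or a joint stands for the part that bears it (a point fixed in the world has none). Each returns a list of dicts, best first, with "confidence" (0 to 1); they miss things now and then, are a little off and sometimes report something else, mostly with a low value. They report only what shows in the picture. A call takes as long as a camera call. They do not tell look-alikes from the thing itself.
- ctrl.recognise(query, camera): "pixel" ([column, row] in pixels, amid what is visible of it).
- ctrl.mark_of(query, camera): "pixel" ([column, row] in pixels: a listed point, or the origin of a listed thing).
The state is a dict: "clock": time; "q": joint angles; "joint_vel": joint speeds; "joint_torque": joint torques, N m; "ee_pos": TCP position; "tool_rot": TCP orientation; "force": force on the tool from outside, world axes, zero at the start; "moment": the same for the moment, N m; "grip_width": finger opening in mm; "grasp_force": force on a finger pad.
Only numpy, scipy, OpenCV 4.12 (cv2) and the standard library are available. Lean on these libraries where they do the work, as an engineer would, in place of code of your own. Each camera call takes 0.05 s, during which the arm holds its last target. There are 200 camera calls.

### The job

The blue feed knob has come off the orange tape dispenser and lies in the metal tray. Pick it up, turn it so that the flat in its bore matches the flat of the D-shaped brass spindle on the dispenser, push it fully home, then press it down against the spindle's spring as far as it will go and finish while still holding it pressed down with the gripper: do not let go. Leave the tape roll, the carton and the rubber roller where they are.

Things in the scene. Friction and masses are not known exactly. Their poses are not given: they have to be found in the camera images.
- knob: Loose blue knob, 40-85 g, upright in the tray. Round hub, 48 mm diameter, 24 mm tall; on it a bar grip along x, 42 mm long, 14 mm wide (pinch across this), from 24 to 44 mm up. White pointer line on the bar's +x end. Origin: centre of underside, z up. Below: blind D bore on the axis, 18 mm deep, 18 mm diameter, flat 5 mm from the axis on the +x (pointer) side; mouth 1 mm wider for 2 mm.
- knob_pointer (a point): The pointer end of the knob's bar grip: on the end face with the white line, 21 mm out along the knob's +x and 34 mm above its underside. The flat of the bore is on this side.
- spindle_top (a point): Centre of the top of the upright brass D spindle: 16 mm diameter, flat 4 mm from the axis (1 mm clearance round it in the bore), last 2.5 mm 1.2 mm narrower. x points level towards the flat, z up. It cannot turn; it sinks when pressed and this point with it. Knob fully home: its underside 18 mm below this point (8 mm over the dial plate if unpressed), its x along this x.
- spindle (a joint): How far the spindle is pressed down, in m: 0 released, 0.006 at its stop. A spring resists with about 3 N at 0 and 9 N at 0.006; it springs back when let go.
- dial: Fixed round black dial plate, 76 mm diameter, 4 mm thick, lying on the dispenser's deck round the spindle, turned as the spindle is: a white mark at its rim lies on its +x side, the side of the spindle's flat. Origin: centre of its underside, 30 mm below the released spindle's top.
- dispenser: Fixed orange bench tape dispenser, 170 mm (x) by 250 mm (y), on the left or right of the bench; origin at its underside's centre. Grey deck 90 mm above the bench over its +y half with the dial and spindle; at its -y end a tape roll rises to 127 mm.
- tray: Fixed shallow aluminium tray, 180 mm (x) by 240 mm (y), rim 12 mm high, floor 5 mm thick; origin at the centre of its underside. The knob stands on its -y half, the rubber roller on its +y half.
- roller: Loose spare black rubber roller standing upright in the tray, 32 mm diameter, 30 mm tall; origin at its underside's centre. To be left alone.
- tape_roll: Loose brown tape roll lying flat on the bench, 100 mm diameter, 48 mm tall; origin at its underside's centre. To be left alone.
- carton: Loose small brown carton, 70 by 100 by 55 mm high, on the bench; origin at its underside's centre. To be left alone.
Mind the look-alikes: they are no part of the job. There is more than one size of the knob; the job needs the middle-sized.

How it is judged (in metres and radians):
At the end, for the whole second after the job is handed in: For the last second: knob within 3 mm of the spindle axis, at least 16.5 mm down over its top, upright to 0.1 rad, pointer on the flat's side (17 mm or more out along the spindle's x); spindle pressed at least 4.5 mm of 6; fingers on the knob with over 2 N (horizontal distance between knob and spindle_top below 0.003 m and z of knob in the frame of spindle_top below -0.0165 m and x of knob_pointer in the frame of spindle_top above 0.017 m and angle between the z axis of knob and the z axis of spindle_top, either way round below 0.1 rad and value of joint spindle above 0.0045 m and contact force between the fingers and knob above 2 N); the arm keeps its last pose, push and grip.
It fails at once if the tape roll is moved by more than 30 mm (distance of tape_roll from where it was at the start of the episode above 0.03 m).
It fails at once if the carton is moved by more than 30 mm (distance of carton from where it was at the start of the episode above 0.03 m).
It fails at once if the roller is moved by more than 30 mm (distance of roller from where it was at the start of the episode above 0.03 m).
It also fails if it takes over 45 s, if anything falls off the work surface, if the arm or the gripper's body presses on something with over 40 N, if the wrist force passes 120 N, or if a joint passes its speed limit or range.

## Working session

There is one attempt and no reset: what is moved stays moved. The work goes in short steps, Python scripts to look and compute and a shell command to move; the robot and the scene stay as the last step left them, time stands still between calls to the robot, and variables do not carry over. Pictures are saved under pics/ and viewed, at most 10 in all, crops included, and the job is handed in when it is done.

```bash
mkdir -p pics; ls; cat > h.py <<'E'
import numpy as np, cv2
from scipy.spatial.transform import Rotation as R
from station import ctrl
def cal(n):
    c=ctrl.calibration(n); K=np.array(c["camera_matrix"],float); D=np.array(c["distortion"],float)
    a=np.array(c["attitude"],float); M=a if a.shape==(3,3) else R.from_quat(a).as_matrix()
    return K,D,np.array(c["origin"],float),M
def ray(C,p):
    K,D,o,M=C; u=cv2.undistortPoints(np.array([[p]],float),K,D)[0,0]
    d=M@np.array([u[0],u[1],1]); return o,d/np.linalg.norm(d)
def onz(C,p,z):
    o,d=ray(C,p); return o+d*(z-o[2])/d[2]
def tri(rs):
    A=sum(np.eye(3)-np.outer(d,d) for o,d in rs); b=sum((np.eye(3)-np.outer(d,d))@o for o,d in rs)
    x=np.linalg.solve(A,b); return x,[round(float(np.linalg.norm(np.cross(d,x-o))),1) for o,d in rs]
def proj(C,X):
    K,D,o,M=C; r=cv2.Rodrigues(M.T)[0]; return cv2.projectPoints(np.array(X,float).reshape(-1,3),r,-M.T@o,K,D)[0][:,0]
def save(n,im): cv2.imwrite("pics/"+n+".png",cv2.cvtColor(im,cv2.COLOR_RGB2BGR))
E
python3 - <<'E'
from h import *
s=ctrl.observe(); print(s["ee_pos"],s["tool_rot"],s["grip_width"],ctrl.pinch_z)
print(ctrl.calibration("scene"))
np.set_printoptions(precision=1,suppress=True)
for n in ["scene","side","wrist"]:
    im=ctrl.snapshot(n); save(n,im)
    print(n,cal(n)[2])
    for q in ["knob","knob_pointer","spindle_top","dial"]:
        print(q,[(np.round(d["pixel"]),round(d["confidence"],2)) for d in ctrl.mark_of(q,n)])
a=cv2.imread("pics/scene.png");b=cv2.imread("pics/side.png");
cv2.imwrite("pics/ab.png",cv2.resize(np.hstack([a,b]),(800,300)))
E
```

```text
pics
[164.80514524 654.32113418 403.64139297] [ 1.23043914e-01  9.92400730e-01 -9.89947918e-04 -7.82658670e-05] 85.51156340795826 154.70000000000002
{'camera_matrix': array([[443.16316558,   0.        , 248.68887323],
       [  0.        , 443.16316558, 188.05137619],
       [  0.        ,   0.        ,   1.        ]]), 'distortion': array([-0.14744243,  0.        ,  0.        ,  0.        ,  0.        ]), 'origin': array([1048.67959482,  280.90810504,  915.27890976]), 'attitude': array([ 0.47205834,  0.8290989 , -0.26267628, -0.14407325])}
scene [1048.7  280.9  915.3]
knob [(array([209., 122.]), 0.86), (array([197., 160.]), 0.58), (array([162., 134.]), 0.53), (array([356., 232.]), 0.25)]
knob_pointer [(array([201., 114.]), 0.79), (array([194., 160.]), 0.74), (array([162., 128.]), 0.61)]
spindle_top [(array([357., 230.]), 0.51)]
dial [(array([352., 236.]), 0.95)]
side [  68.4 -629.3  725.5]
knob [(array([271., 272.]), 0.78), (array([302., 316.]), 0.74), (array([246., 319.]), 0.6)]
knob_pointer [(array([257., 311.]), 0.87), (array([276., 257.]), 0.84), (array([301., 305.]), 0.46)]
spindle_top [(array([185., 155.]), 0.49)]
dial []
wrist [ 98.8 670.7 375. ]
knob []
knob_pointer []
spindle_top []
dial []
```

View pics/scene.png

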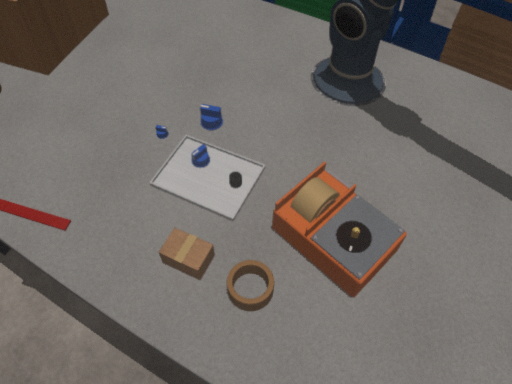

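View pics/side.png

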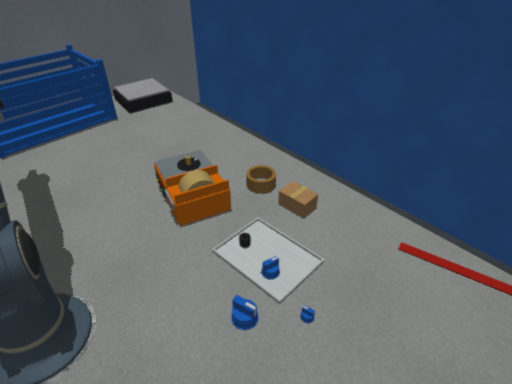

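```bash
python3 - <<'E'
from h import *
np.set_printoptions(precision=1,suppress=True)
S=cal("scene");T=cal("side")
for a in [(209,122),(197,160),(162,134)]:
  for b in [(271,272),(302,316),(246,319)]:
    x,e=tri([ray(S,a),ray(T,b)]); print("k",a,b,x,e)
for a in [(201,114),(194,160),(162,128)]:
  for b in [(257,311),(276,257),(301,305)]:
    x,e=tri([ray(S,a),ray(T,b)]); print("p",a,b,x,e)
print(tri([ray(S,(357,230)),ray(T,(185,155))]), onz(S,(352,236),90))
E
```

```text
k (209, 122) (271, 272) [ 440. -237.   77.] [22.6, 22.6]
k (209, 122) (302, 316) [ 416.5 -306.6   17.1] [62.2, 62.2]
k (209, 122) (246, 319) [ 365.1 -268.2   -2.7] [0.1, 0.1]
k (197, 160) (271, 272) [ 498.7 -213.8    4.4] [1.7, 1.7]
k (197, 160) (302, 316) [ 477.7 -289.7  -73.1] [40.7, 40.7]
k (197, 160) (246, 319) [ 421.1 -246.4  -89.6] [29.7, 29.7]
k (162, 134) (271, 272) [ 487.3 -277.7   70.6] [39.7, 39.7]
k (162, 134) (302, 316) [ 467.7 -351.8   -0.3] [4.3, 4.3]
k (162, 134) (246, 319) [ 416.2 -313.3   -3.3] [68.3, 68.3]
p (201, 114) (257, 311) [ 379.7 -285.    33.1] [2.8, 2.8]
p (201, 114) (276, 257) [ 455.5 -241.6  118.9] [18.3, 18.3]
p (201, 114) (301, 305) [ 422.4 -310.8   52.5] [50.1, 50.1]
p (194, 160) (257, 311) [ 443.3 -249.9  -72.1] [20.5, 20.5]
p (194, 160) (276, 257) [ 522.4 -204.4   35.6] [0.3, 0.3]
p (194, 160) (301, 305) [ 491.3 -280.2  -51.8] [34.4, 34.4]
p (162, 128) (257, 311) [ 426.6 -317.6   21.2] [53.8, 53.8]
p (162, 128) (276, 257) [ 499.4 -269.9  106.3] [32.5, 32.5]
p (162, 128) (301, 305) [ 469.9 -343.6   30.8] [4.4, 4.4]
(array([552.8, 239.1, 121.6]), [2.3, 2.3]) [554.1 232.5  90. ]
```

Candidates for the knob in the scene view are (209,122), the large one outside the tray; (162,134), the small one outside it; and (197,160), mid-sized, in the tray's -y half beside the roller. Both views match the last one at about (499,-214), standing on the tray floor, so I choose it and will check it in a wrist crop. The spindle is at (357,230) in scene and (185,155) in side. I'll look at the spindle first, since it's on the way.

```bash
python3 -m crank '{"translation":[[50,-47,0],[95,-90,0],[140,-133,0],[185,-176,0],[230,-219,0],[275,-262,0],[320,-305,0],[365,-348,0],[410,-391,0],[450,-400,0],[485,-400,0],[485,-400,0],[485,-400,0]],"rotation":[[0,0,0],[0,0,0],[0,0,0],[0,0,0],[0,0,0],[0,0,0],[0,0,0],[0,0,0],[0,0,0],[0,0,0],[0,0,0],[0,0,0],[0,0,0]],"grip":[85,85,85,85,85,85,85,85,85,85,85,85,85]}'
cat > look.py <<'E'
import sys,pickle
from h import *
def look(name,qs):
    C=cal("wrist"); im=ctrl.snapshot("wrist"); save(name,im); r={}
    for q in qs:
        r[q]=[(np.round(d["pixel"],1),round(d["confidence"],2)) for d in ctrl.mark_of(q,"wrist")]; print(q,r[q])
    pickle.dump((C,r),open(name+".pkl","wb")); print(ctrl.observe()["clock"],C[2])
look(sys.argv[1],sys.argv[2:])
E
python3 look.py d1 spindle_top dial
python3 -m crank '{"translation":[[-45,-40,0],[-80,-80,0],[-80,-80,0],[-80,-80,0]],"rotation":[[0,0,0],[0,0,0],[0,0,0],[0,0,0]],"grip":[85,85,85,85]}'
python3 look.py d2 spindle_top dial
python3 - <<'E'
import cv2,numpy as np
cv2.imwrite("pics/d12.png",cv2.resize(np.hstack([cv2.imread("pics/d1.png"),cv2.imread("pics/d2.png")]),(800,300)))
E
```

```text
clock: 2.38
ee_pos: [649.2, 255.0, 404.4]
tool_rot: [0.123, 0.992, 0.0, -0.001]
force: [-1.6, 1.4, -0.0]
grip_width: 84.8
grasp_force: 0.0
spindle_top []
dial [(array([213. ,  90.8]), 0.66)]
2.525 [583.12132351 271.09702906 374.75083999]
clock: 3.02
ee_pos: [569.6, 175.3, 405.6]
tool_rot: [0.123, 0.992, 0.001, 0.001]
force: [-0.4, 0.3, 0.5]
grip_width: 84.9
grasp_force: 0.0
spindle_top [(array([307.7, 150.9]), 0.75)]
dial [(array([303.6, 147.6]), 0.85)]
3.175 [503.59124801 191.45207366 375.82000022]
```

View pics/d12.png

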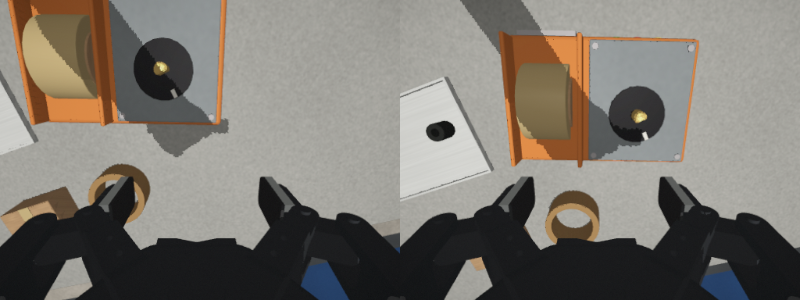

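The wrist views show the dial with the spindle at about (205,87) in d1 and (307,150) in d2. The white rim mark is at about (223,119) and (314,173). I'll refine these by segmentation.

```bash
python3 - <<'E'
from h import *
import pickle
np.set_printoptions(precision=1,suppress=True)
tiles=[]
for n,s,m in [("d1",(205,87),(223,119)),("d2",(307,150),(314,173))]:
    im=cv2.imread("pics/%s.png"%n); C,r=pickle.load(open(n+".pkl","rb"))
    hsv=cv2.cvtColor(im,cv2.COLOR_BGR2HSV)
    yy,xx=np.mgrid[:384,:512]
    near=lambda p,R:(xx-p[0])**2+(yy-p[1])**2<R*R
    w=near(m,12)&(hsv[...,1]<60)&(hsv[...,2]>160)
    b=near(s,22)&(hsv[...,1]>90)&(hsv[...,0]>10)&(hsv[...,0]<35)&(hsv[...,2]>60)
    t=b&(hsv[...,2]>130)
    for k,v in (("white",w),("brass",b),("top",t)): print(n,k,v.sum(),xx[v].mean(),yy[v].mean(),xx[v].min(),xx[v].max(),yy[v].min(),yy[v].max())
    W=onz(C,(xx[w].mean(),yy[w].mean()),94); print("mark",W, "dial", [onz(C,p,90) for p,_ in r["dial"]])
    # dark disc outline
    tiles.append(cv2.resize(im[int(s[1])-42:int(s[1])+58,int(s[0])-50:int(s[0])+50],(400,400),interpolation=cv2.INTER_CUBIC))
cv2.imwrite("pics/dz.png",np.hstack(tiles))
E
```

```text
<stdin>:13: RuntimeWarning: Mean of empty slice.
  ret = ret.dtype.type(ret / rcount)
Traceback (most recent call last):
ValueError: zero-size array to reduction operation minimum which has no identity
```

```bash
python3 - <<'E'
from h import *
import pickle
np.set_printoptions(precision=1,suppress=True)
tiles=[]
for n,s,m in [("d1",(205,87),(223,119)),("d2",(307,150),(314,173))]:
    im=cv2.imread("pics/%s.png"%n); C,r=pickle.load(open(n+".pkl","rb"))
    hsv=cv2.cvtColor(im,cv2.COLOR_BGR2HSV)
    yy,xx=np.mgrid[:384,:512]
    near=lambda p,R:(xx-p[0])**2+(yy-p[1])**2<R*R
    print("maxV near mark",hsv[...,2][near(m,12)].max())
    w=near(m,12)&(hsv[...,1]<60)&(hsv[...,2]>hsv[...,2][near(m,12)].max()*.7)
    b=near(s,22)&(hsv[...,1]>90)&(hsv[...,0]>10)&(hsv[...,0]<35)&(hsv[...,2]>60)
    for k,v in (("white",w),("brass",b)):
        if v.any(): print(n,k,v.sum(),xx[v].mean(),yy[v].mean(),xx[v].min(),xx[v].max(),yy[v].min(),yy[v].max())
    W=onz(C,(xx[w].mean(),yy[w].mean()),94); print("mark",W, "dial", [onz(C,p,90) for p,_ in r["dial"]])
    print("rim", proj(C,[[553+38*np.cos(a),236+38*np.sin(a),94] for a in np.arange(0,6,1.57)]).tolist())
    tiles.append(cv2.resize(im[int(s[1])-42:int(s[1])+58,int(s[0])-50:int(s[0])+50],(400,400),interpolation=cv2.INTER_CUBIC))
cv2.imwrite("pics/dz.png",np.hstack(tiles))
E
```

```text
maxV near mark 144
d1 white 57 223.1578947368421 119.29824561403508 219 234 114 125
d1 brass 250 205.132 87.168 196 216 78 96
mark [587.8 240.5  94. ] dial [array([558.5, 237.7,  90. ])]
rim [[219.73343190537082, 123.46920740511001], [246.58912185048948, 75.31582294243496], [198.01703665400697, 44.35497482427607], [172.57744790656156, 95.11048765352811]]
maxV near mark 231
d2 white 54 313.64814814814815 173.87037037037038 310 317 169 179
d2 brass 238 304.8655462184874 147.7268907563025 296 316 140 157
mark [588.2 240.4  94. ] dial [array([558.4, 235.9,  90. ])]
rim [[310.1268188337442, 177.2786345067308], [339.32551024181026, 134.3674670694297], [296.25756315841113, 106.61628046270269], [268.0358272604242, 151.85915316923257]]
```

View pics/dz.png

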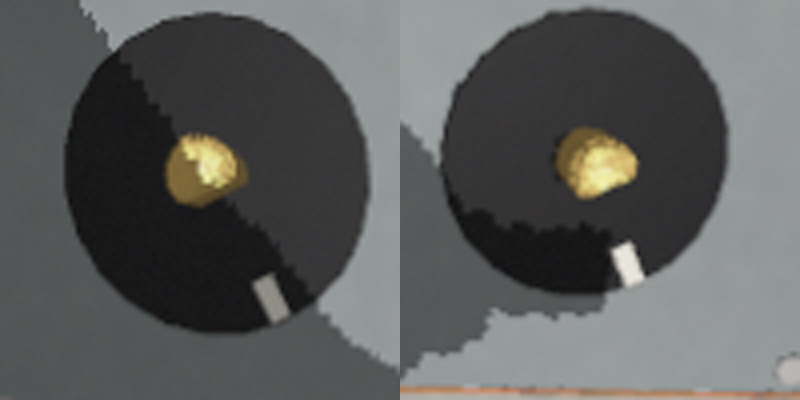

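The dial, its rim mark and the D top show clearly, with the flat facing the mark. I'll fit the dial rim extents in both views for the centre and height, and the mark for the direction.

```bash
python3 - <<'E'
from h import *
import pickle
from scipy.optimize import least_squares
np.set_printoptions(precision=2,suppress=True)
V={"d1":((171.25,247.5,48,128.25),(205,87),(223.2,119.3)),"d2":((267.5,339,110,181.75),(307,150),(313.65,173.87))}
Cs={n:pickle.load(open(n+".pkl","rb"))[0] for n in V}
t=np.linspace(0,2*np.pi,180)
def bb(C,p):
    u=proj(C,np.c_[p[0]+38*np.cos(t),p[1]+38*np.sin(t),np.full(180,p[2])])+.5
    return np.array([u[:,0].min(),u[:,0].max(),u[:,1].min(),u[:,1].max()])
f=lambda p,ns: np.concatenate([bb(Cs[n],p)-V[n][0] for n in ns])
for ns in (["d1"],["d2"],["d1","d2"]):
    r=least_squares(f,[555,237,94],args=(ns,)); c=r.x; print(ns,c,r.fun)
m,e=tri([ray(Cs[n],V[n][2]) for n in V]); print("mark",m,e,np.degrees(np.arctan2(m[1]-c[1],m[0]-c[0])))
# direction of mark rectangle from minAreaRect-like ends at z=94
for n,(a,b) in {"d1":((265/4+155,275/4+45),(279/4+155,321/4+45)),"d2":((222/4+257,244/4+108),(234/4+257,284/4+108))}.items():
    A,B=onz(Cs[n],a,94),onz(Cs[n],b,94); print(n,A,B,np.degrees(np.arctan2(*(B-A)[1::-1])))
# top of spindle flat edge in d2 (crop 585-400,198)-(637-400,168)
for n,(a,b) in {"d2":((187/4+257,198/4+108),(237/4+257,168/4+108))}.items():
    A,B=onz(Cs[n],a,120),onz(Cs[n],b,120); print("flat",A,B,np.degrees(np.arctan2(*(B-A)[1::-1])))
for n in V: print("expected top px",n,proj(Cs[n],[c[0],c[1],120]))
E
```

```text
['d1'] [556.06 234.37  91.47] [ 0.03 -0.03 -0.02  0.03]
['d2'] [556.92 235.04  91.12] [-0.08  0.08  0.08 -0.09]
['d1', 'd2'] [556.4  234.64  92.7 ] [ 0.04  0.31 -0.    0.37 -0.48  0.1  -0.31 -0.05]
mark [587.97 240.47  94.28] [0.2, 0.2] 10.450285988955413
d1 [582.1  240.12  94.  ] [593.97 240.49  94.  ] 1.8051408740876262
d2 [582.57 240.18  94.  ] [594.32 241.31  94.  ] 5.532268546519386
flat [562.04 229.56 120.  ] [557.8  242.57 120.  ] 108.0522336783354
expected top px d1 [[204.48  87.34]]
expected top px d2 [[307.84 150.58]]
```

The dial centre is at about (556.5, 234.6), top at about z 92-94 against an expected 94. The mark's direction, which is the flat's, is about 10°. Next I'll take two views of the knob.

```bash
python3 -m crank '{"translation":[[0,-50,0],[0,-110,0],[0,-170,0],[0,-230,0],[0,-290,-20],[0,-350,-60],[20,-400,-100],[20,-400,-100],[20,-400,-100]],"rotation":[[0,0,0],[0,0,0],[0,0,0],[0,0,0],[0,0,0],[0,0,0],[0,0,0],[0,0,0],[0,0,0]],"grip":[85,85,85,85,85,85,85,85,85]}'
python3 look.py k1 knob knob_pointer roller
python3 -m crank '{"translation":[[-50,0,0],[-70,10,0],[-70,10,0],[-70,10,0]],"rotation":[[0,0,0],[0,0,0],[0,0,0],[0,0,0]],"grip":[85,85,85,85]}'
python3 look.py k2 knob knob_pointer roller
python3 - <<'E'
import cv2,numpy as np
cv2.imwrite("pics/k12.png",cv2.resize(np.hstack([cv2.imread("pics/k1.png"),cv2.imread("pics/k2.png")]),(800,300)))
from h import *
import pickle
np.set_printoptions(precision=1,suppress=True)
a,b=[pickle.load(open("%s.pkl"%n,"rb")) for n in ("k1","k2")]
for q in a[1]:
    for p in a[1][q]:
        for s in b[1][q]: print(q,p,s,tri([ray(a[0],p[0]),ray(b[0],s[0])]))
E
```

```text
clock: 4.3
ee_pos: [590.5, -225.3, 303.8]
tool_rot: [0.123, 0.992, 0.0, -0.001]
force: [0.6, 0.8, -0.0]
grip_width: 84.9
grasp_force: 0.0
knob [(array([245.6,  80.2]), 0.77), (array([92. , 90.6]), 0.68)]
knob_pointer [(array([247.9, 100. ]), 0.89), (array([294.4, 102.3]), 0.71)]
roller [(array([373.5,  66.6]), 0.95)]
4.5 [ 524.39388828 -209.0990056   274.15797942]
clock: 5.0
ee_pos: [521.0, -214.8, 305.8]
tool_rot: [0.122, 0.993, 0.0, 0.001]
force: [0.1, 0.0, 0.3]
grip_width: 84.9
grasp_force: 0.0
knob [(array([106.6, 160.9]), 0.9), (array([253.7, 152.3]), 0.68), (array([163. ,  24.5]), 0.55)]
knob_pointer [(array([113. , 156.5]), 0.81), (array([258.5, 181.4]), 0.63), (array([113.5,  31.7]), 0.59)]
roller [(array([370.5, 139.2]), 0.7)]
5.2 [ 454.99399432 -198.77082023  275.86899095]
knob (array([245.6,  80.2]), 0.77) (array([106.6, 160.9]), 0.9) (array([ 488.8, -217.1,  227.3]), [32.2, 32.2])
knob (array([245.6,  80.2]), 0.77) (array([253.7, 152.3]), 0.68) (array([ 499.5, -207.6,    5.4]), [0.5, 0.5])
knob (array([245.6,  80.2]), 0.77) (array([163. ,  24.5]), 0.55) (array([ 517.1, -1
[... 492 characters left out ...]
r (array([247.9, 100. ]), 0.89) (array([258.5, 181.4]), 0.63) (array([ 518.5, -209.1,   47.9]), [1.2, 1.2])
knob_pointer (array([247.9, 100. ]), 0.89) (array([113.5,  31.7]), 0.59) (array([ 503.2, -189.6,  348.2]), [30.0, 30.0])
knob_pointer (array([294.4, 102.3]), 0.71) (array([113. , 156.5]), 0.81) (array([ 490.4, -208.1,  257.2]), [34.4, 34.4])
knob_pointer (array([294.4, 102.3]), 0.71) (array([258.5, 181.4]), 0.63) (array([ 518.6, -193.4,   85.5]), [16.5, 16.5])
knob_pointer (array([294.4, 102.3]), 0.71) (array([113.5,  31.7]), 0.59) (array([ 497.3, -198.2,  320.4]), [31.6, 31.6])
roller (array([373.5,  66.6]), 0.95) (array([370.5, 139.2]), 0.7) (array([516.4, -87.5,  -0.6]), [0.4, 0.4])
```

View pics/k12.png

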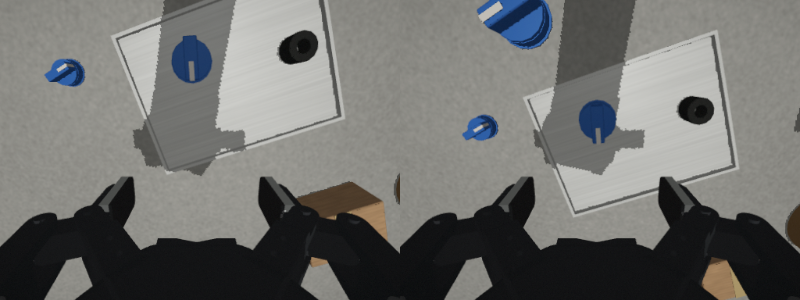

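In k1 the tray knob is at about (245,77) with its white pointer toward the image bottom. In k2 it's at about (254,152). The small knob (106,161) and the large one (163,25) lie outside the tray. Next is a close crop.

```bash
python3 - <<'E'
import cv2,numpy as np
a=cv2.imread("pics/k1.png")[36:126,200:290];b=cv2.imread("pics/k2.png")[110:200,208:298]
x=np.hstack([cv2.resize(a,(400,400),interpolation=2),cv2.resize(b,(400,400),interpolation=2)])
cv2.imwrite("pics/kz.png",np.clip(x.astype(float)*1.6,0,255).astype(np.uint8))
E
```

```text
(no output)
```

View pics/kz.png

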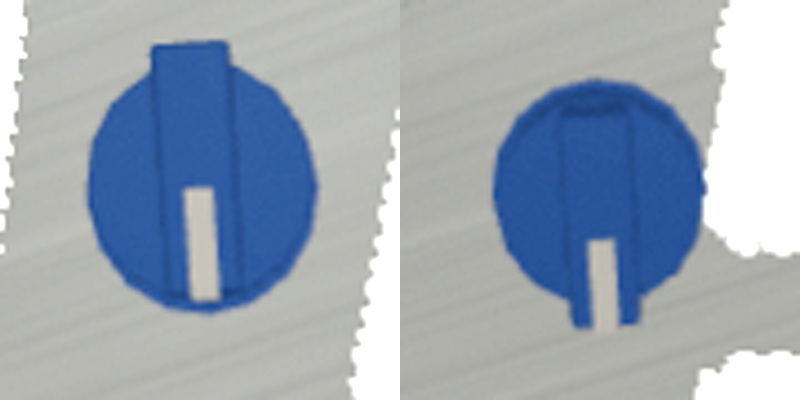

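The crop confirms it: a blue knob with a bar grip and the white line at the image-bottom end, standing on the tray. I'll triangulate the bar's corners.

```bash
python3 - <<'E'
from h import *
import pickle
np.set_printoptions(precision=1,suppress=True)
A,B=[pickle.load(open(n+".pkl","rb"))[0] for n in ("k1","k2")]
P={"farL":((151,45),(161,113)),"farR":((229,40),(233,112)),"nearL":((165,296),(173,327)),"nearR":((243,291),(239,322)),"line0":((199,188),(201,240)),"line1":((205,300),(207,329))}
X={}
f=90/400
for k,(a,b) in P.items():
    X[k],e=tri([ray(A,(200+a[0]*f-.5,36+a[1]*f-.5)),ray(B,(208+b[0]*f-.5,110+b[1]*f-.5))]); print(k,X[k],e)
    Z=[onz(A,(200+a[0]*f-.5,36+a[1]*f-.5),49),onz(B,(208+b[0]*f-.5,110+b[1]*f-.5),49)]; print("   z49",*Z); X[k+"z"]=sum(Z)/2
for s in ("","z"):
    c=sum(X[k+s] for k in("farL","farR","nearL","nearR"))/4
    d=X["nearL"+s]+X["nearR"+s]-X["farL"+s]-X["farR"+s]
    print("centre",c,"len",np.linalg.norm(d)/2,"ang",np.degrees(np.arctan2(d[1],d[0])),"width",np.linalg.norm(X["farL"+s]-X["farR"+s]),np.linalg.norm(X["nearL"+s]-X["nearR"+s]))
s=ctrl.observe(); Rm=R.from_quat(s["tool_rot"]).as_matrix(); print(s["ee_pos"],"tool y angle",np.degrees(np.arctan2(Rm[1,1],Rm[0,1])),s["q"])
E
```

```text
farL [ 476.5 -210.8   45.5] [0.3, 0.3]
   z49 [ 477.2 -211.1   49. ] [ 476.2 -210.4   49. ]
farR [ 479.4 -197.5   47.4] [0.3, 0.3]
   z49 [ 479.7 -197.9   49. ] [ 479.3 -197.2   49. ]
nearL [ 517.8 -219.1   47. ] [0.4, 0.4]
   z49 [ 517.8 -219.4   49. ] [ 517.3 -218.5   49. ]
nearR [ 520.3 -205.6   46. ] [0.1, 0.1]
   z49 [ 520.4 -205.5   49. ] [ 519.4 -205.6   49. ]
line0 [ 501.6 -208.9   49.3] [0.0, 0.0]
   z49 [ 501.5 -208.9   49. ] [ 501.6 -208.9   49. ]
line1 [ 520.2 -212.4   45.8] [0.2, 0.2]
   z49 [ 520.2 -212.6   49. ] [ 519.3 -212.1   49. ]
centre [ 498.5 -208.3   46.5] len 41.8986559835861 ang -11.243879782522418 width 13.770225849910883 13.757084058612731
centre [ 498.4 -208.2   49. ] len 41.43231130639374 ang -11.303793578556704 width 13.462796039447984 13.581758140665379
[ 520.6 -215.4  304.8] tool y angle 75.89204708650743 [ 0.1  0.4  0.3  1.9 -0.1  0.8  1.8]
```

The bar measures 41.9 × 13.8 mm with its top at z≈47, so it's the middle size. The centre is (498.4, -208.2) and the pointer is at -11.3°. The tool's y has to turn +2.8°. Now I'll grasp.

```bash
python3 -m crank '{"translation":[[-21.5,7.2,0],[-21.5,7.2,-30],[-21.5,7.2,-60],[-21.5,7.2,-85],[-21.5,7.2,-100],[-21.5,7.2,-100],[-21.5,7.2,-100],[-21.5,7.2,-100]],"rotation":[[0,0,0.049],[0,0,0.049],[0,0,0.049],[0,0,0.049],[0,0,0.049],[0,0,0.049],[0,0,0.049],[0,0,0.049]],"grip":[70,70,70,70,70,70,70,70]}'
python3 -m crank '{"translation":[[0,0,0],[0,0,0],[0,0,0],[0,0,0],[0,0,0],[0,0,0],[0,0,0],[0,0,0]],"rotation":[[0,0,0],[0,0,0],[0,0,0],[0,0,0],[0,0,0],[0,0,0],[0,0,0],[0,0,0]],"grip":[40,20,5,5,5,5,5,5]}'
python3 -c "
from station import ctrl; print(ctrl.pinch_z)"
```

```text
clock: 6.2
ee_pos: [498.8, -208.4, 205.7]
tool_rot: [0.099, 0.995, -0.0, 0.001]
force: [-0.1, -0.7, 0.3]
grip_width: 70.0
grasp_force: 0.0
clock: 7.2
ee_pos: [498.6, -208.3, 205.0]
tool_rot: [0.099, 0.995, -0.0, 0.0]
force: [-0.0, 0.2, 4.7]
grip_width: 12.8
grasp_force: 59.9
154.70000000000002
```

Gripped at 12.8 mm and 60 N. I'll lift, carry and turn by +21.5° to stop beside the spindle, where the wrist camera sees both the knob and the spindle.

```bash
python3 -m crank '{"translation":[[0,0,50],[0,0,100],[0,0,150],[15,50,150],[30,105,150],[45,160,150],[60,215,150],[70,270,150],[80,325,150],[90,380,150],[100,425,150],[103,452,150],[103,452,150],[103,452,150],[103,452,150]],"rotation":[[0,0,0],[0,0,0],[0,0,0.05],[0,0,0.12],[0,0,0.2],[0,0,0.28],[0,0,0.34],[0,0,0.375],[0,0,0.375],[0,0,0.375],[0,0,0.375],[0,0,0.375],[0,0,0.375],[0,0,0.375],[0,0,0.375]],"grip":[5,5,5,5,5,5,5,5,5,5,5,5,5,5,5]}'
python3 look.py m1 knob knob_pointer spindle_top dial
python3 - <<'E'
from h import *
np.set_printoptions(precision=1,suppress=True)
L={}
for n in("scene","side"):
    im=ctrl.snapshot(n); save(n+"2",im)
    for q in ("knob","knob_pointer","spindle_top","dial"):
        r=ctrl.mark_of(q,n); L[n,q]=[d["pixel"] for d in r]; print(n,q,[(np.round(d["pixel"]),round(d["confidence"],2)) for d in r])
a=cv2.imread("pics/m1.png")[100:340,130:390]; b=cv2.imread("pics/scene2.png")[170:290,290:420]
cv2.imwrite("pics/m.png",np.hstack([cv2.resize(a,(400,400)),cv2.resize(b,(400,400))]))
E
```

```text
clock: 9.07
ee_pos: [601.6, 241.8, 354.5]
tool_rot: [-0.087, 0.996, -0.001, -0.0]
force: [0.8, -0.2, -1.7]
grip_width: 12.7
grasp_force: 59.2
knob [(array([250.5, 211.2]), 0.97)]
knob_pointer [(array([253.6, 265.5]), 0.9)]
spindle_top [(array([252.4, 136.3]), 0.7)]
dial [(array([255.6, 132.8]), 0.86)]
9.325 [534.4304522  228.95506398 324.88276066]
scene knob [(array([211., 122.]), 0.71), (array([351., 239.]), 0.68), (array([163., 138.]), 0.61)]
scene knob_pointer [(array([200., 110.]), 0.86), (array([353., 246.]), 0.79), (array([163., 128.]), 0.68)]
scene spindle_top []
scene dial [(array([356., 235.]), 0.68)]
side knob [(array([243., 318.]), 0.94), (array([196., 144.]), 0.51), (array([302., 317.]), 0.51)]
side knob_pointer [(array([254., 312.]), 0.96), (array([304., 307.]), 0.66), (array([201., 128.]), 0.51)]
side spindle_top [(array([184., 156.]), 0.36)]
side dial [(array([186., 162.]), 0.84)]
```

View pics/m.png

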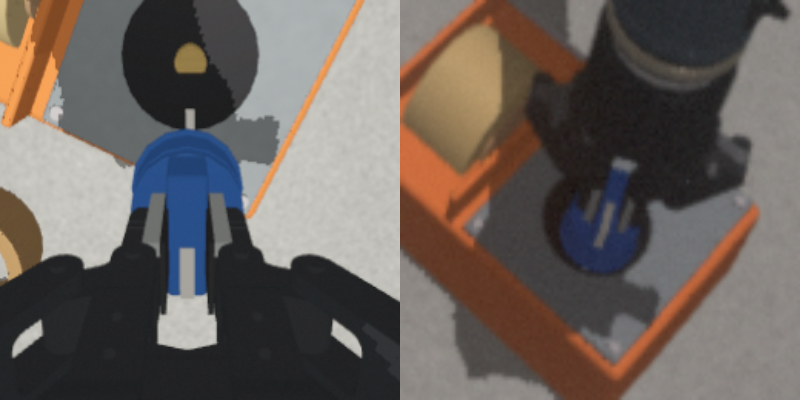

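In m1 the pointer, the dial mark and the spindle's flat line up in the image at column ~252-254. I'll compute the lateral and axial offsets from the same picture.

```bash
python3 - <<'E'
from h import *
import pickle
np.set_printoptions(precision=1,suppress=True)
C,_=pickle.load(open("m1.pkl","rb"))
px=lambda X,Y:(130+X*260/400-.5,100+Y*240/400-.5)
u=np.array([np.cos(np.radians(10.2)),np.sin(np.radians(10.2))]); v=np.array([-u[1],u[0]])
cmd=np.array([601.365,243.761]) # commanded TCP xy
o=C[2]; 
def tl(p,z): d=onz(C,px(*p),z)[:2]-cmd; return d@u,d@v
print("TCP",ctrl.observe()["ee_pos"],"cam",o)
for n,p,z in [("barFL",(168,178),199),("barFR",(207,178),199),("barNL",(168,295),199),("barNR",(206,295),199),("line0",(188,249),199),("line1",(187.5,297),199),
  ("dialL",(122,60),94),("dialR",(259,60),94),("mark0",(190,109),94),("mark1",(190,128),94),("flatL",(175,73),120),("flatR",(206,73),120),("backtop",(190,43),120)]:
    print(n,np.round(tl(p,z),1),onz(C,px(*p),z))
for z,nm in((174,"hubtop"),(155,"hubbot")):
    t=np.linspace(0,6.28,200); c=np.array([601.4,243.8]); q=proj(C,np.c_[c[0]+24*np.cos(t),c[1]+24*np.sin(t),np.full(200,z)])
    print(nm,(q[:,0].min()-130)*400/260,(q[:,0].max()-130)*400/260,(q[:,1].min()-100)*400/240)
t=np.linspace(0,6.28,200);q=proj(C,np.c_[556.5+38*np.cos(t),234.6+38*np.sin(t),np.full(200,94)])
print("dial pred",(q[:,0].min()-130)*400/260,(q[:,0].max()-130)*400/260,(q[:,1].max()-100)*400/240)
E
```

```text
TCP [601.4 243.8 354.7] cam [534.4 229.  324.9]
barFL [-20.8  -9.2] [582.6 231.1 199. ]
barFR [-20.7   3.5] [580.4 243.5 199. ]
barNL [19.7 -9.8] [622.5 237.6 199. ]
barNR [19.7  3.6] [620.1 250.8 199. ]
line0 [ 3.  -2.7] [604.8 241.6 199. ]
line1 [20.5 -2.9] [622.  244.5 199. ]
dialL [-45.1 -39. ] [563.9 197.4  94. ]
dialR [-44.9  36.7] [550.7 272.   94. ]
mark0 [-19.5  -1.4] [582.4 238.9  94. ]
mark1 [-9.2 -1.4] [592.6 240.7  94. ]
flatL [-41.8  -8.9] [561.8 227.6 120. ]
flatR [-41.7   6.4] [559.2 242.6 120. ]
backtop [-55.2  -1.5] [547.3 232.5 120. ]
hubtop 133.45020705332215 254.7561826436973 143.1510216916454
hubbot 138.79041400077946 247.9246561943742 129.41246118416805
dial pred 120.90264374791096 258.6972050769902 129.756420017986
```

The angle is aligned to within 1°. The knob sits at v≈-3.0 and the spindle at v≈-1.1 in the camera frame, but they're at different depths, so a camera tilt bias could matter. I'll descend beside the spindle so that both are at nearly the same depth, and measure again.

```bash
python3 -m crank '{"translation":[[0,0,-25],[0,0,-45],[0,0,-48],[0,0,-48],[0,0,-48]],"rotation":[[0,0,0],[0,0,0],[0,0,0],[0,0,0],[0,0,0]],"grip":[5,5,5,5,5]}'
python3 look.py m2 knob knob_pointer spindle_top dial
python3 - <<'E'
from h import *
a=cv2.imread("pics/m2.png")[40:290,150:350]
cv2.imwrite("pics/mz.png",cv2.resize(a,(480,600),interpolation=cv2.INTER_CUBIC))
E
```

```text
clock: 10.45
ee_pos: [601.7, 243.9, 307.8]
tool_rot: [-0.088, 0.996, 0.0, 0.001]
force: [-0.9, 0.0, -0.8]
grip_width: 12.4
grasp_force: 59.2
knob [(array([250.4, 211.1]), 0.56)]
knob_pointer [(array([251.9, 266.8]), 0.87), (array([250.6, 138.7]), 0.44)]
spindle_top [(array([251.2, 146.5]), 0.69)]
dial [(array([253.3, 139.2]), 0.93)]
10.7 [534.71818186 230.93735275 277.98916382]
```

View pics/mz.png

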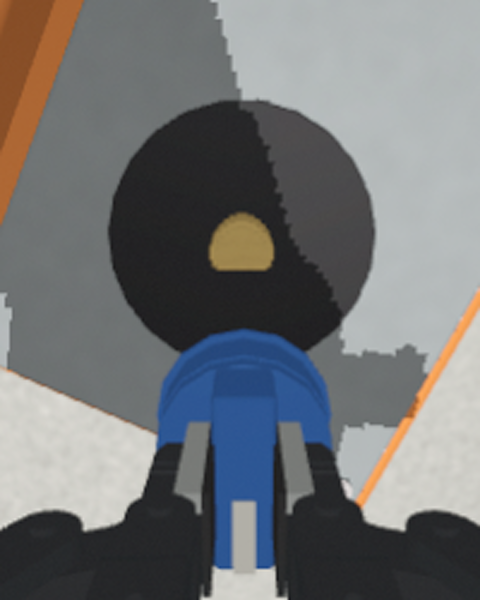

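In m2 the spindle is centred at crop column 241.5 (px 250.4), the dial at 242 and the knob at 244 (px 251.7), so the relative parallax changed on the descent. I'll work it out in the camera frame, with the descent direction taken from the dial's own motion.

```bash
python3 - <<'E'
from h import *
import pickle
np.set_printoptions(precision=2,suppress=True)
from scipy.optimize import least_squares
K,D,_,_=cal("wrist"); print(K[0,0],K[0,2],K[1,2],D)
cs={n:pickle.load(open(n+".pkl","rb"))[0] for n in("m1","m2")}
for n in cs: 
    M=cs[n][3]; print(n,"down in cam",M.T@[0,0,-1],"u in cam",M.T@[np.cos(.178),np.sin(.178),0])
s=ctrl.observe(); Rm=R.from_quat(s["tool_rot"]).as_matrix(); print("tool z in world",Rm[:,2], "tool->cam rot", R.from_matrix(Rm.T@cs["m2"][3]).as_rotvec())
p1=lambda X,Y:(130+X*.65-.5,100+Y*.6-.5); p2=lambda X,Y:(150+X/2.4-.5,40+Y/2.4-.5)
def rel(n,p,z):  # u,v relative to camera
    C=cs[n]; d=onz(C,p,z)-C[2]; u=np.array([np.cos(.178),np.sin(.178)]); return np.round([d[:2]@u,-d[0]*u[1]+d[1]*u[0]],2)
C1,C2=cs["m1"][2][2],cs["m2"][2][2]
print("m1 dialL/R",rel("m1",p1(122,60),94),rel("m1",p1(259,60),94),"spindle",rel("m1",p1(175,73),120),rel("m1",p1(206,73),120))
print("m1 line",rel("m1",p1(188,249),199),rel("m1",p1(187.5,297),199), "bar",rel("m1",p1(168,178),199),rel("m1",p1(206.5,295),199))
print("m2 dialL/R",rel("m2",p2(109,237),94),rel("m2",p2(375,237),94),"top",rel("m2",p2(242,99),94),"spindle",rel("m2",p2(209,268),120),rel("m2",p2(274,268),120),"back,flat",rel("m2",p2(242,211),120),rel("m2",p2(242,271),120))
print("m2 line",rel("m2",p2(244,501),151),rel("m2",p2(244,573),151),"bar",rel("m2",p2(213,370),151),rel("m2",p2(274,370),151),rel("m2",p2(217,568),151),rel("m2",p2(275,568),151))
E
```

```text
269.0959320421086 251.18720959274617 182.8453385701233 [-0.01  0.    0.    0.    0.  ]
m1 down in cam [ 0.   -0.27  0.96] u in cam [0.   0.96 0.27]
m2 down in cam [-0.   -0.27  0.96] u in cam [0.   0.96 0.27]
tool z in world [ 0.  0. -1.] tool->cam rot [-0.22 -0.22  1.56]
m1 dialL/R [ 23.39 -36.24] [23.59 39.46] spindle [26.71 -6.23] [26.75  9.09]
m1 line [71.51 -0.  ] [88.95 -0.22] bar [47.75 -6.43] [88.22  6.46]
m2 dialL/R [ 21.01 -38.06] [21.03 37.26] top [-15.71  -0.37] spindle [25.65 -8.48] [25.65  7.52] back,flat [11.85 -0.34] [26.39 -0.36]
m2 line [72.17  0.1 ] [90.55  0.1 ] bar [41.85 -6.31] [41.85  6.31] [89.23 -6.04] [89.24  7.15]
```

The m1 picture was taken before the arm had settled (y was 2 mm behind), so the two views agree. Knob to spindle comes out at Δ ≈ (-45.0, -8.7) mm. I'll go up, over, and down to just above the spindle.

```bash
python3 -m crank '{"translation":[[0,0,15],[0,0,28],[0,0,28],[-15,-3,28],[-30,-6,28],[-45,-8.7,28],[-45,-8.7,28],[-45,-8.7,28],[-45,-8.7,28],[-45,-8.7,20],[-45,-8.7,16],[-45,-8.7,16],[-45,-8.7,16],[-45,-8.7,16],[-45,-8.7,16],[-45,-8.7,16]],"rotation":[[0,0,0],[0,0,0],[0,0,0],[0,0,0],[0,0,0],[0,0,0],[0,0,0],[0,0,0],[0,0,0],[0,0,0],[0,0,0],[0,0,0],[0,0,0],[0,0,0],[0,0,0],[0,0,0]],"grip":[5,5,5,5,5,5,5,5,5,5,5,5,5,5,5,5]}'
python3 -m crank '{"translation":[[0,0,-2],[0,0,-4],[0,0,-6],[0,0,-7],[0,0,-8],[0,0,-8],[0,0,-8]],"rotation":[[0,0,0],[0,0,0],[0,0,0],[0,0,0],[0,0,0],[0,0,0],[0,0,0]],"grip":[5,5,5,5,5,5,5]}'
```

```text
clock: 12.7
ee_pos: [556.4, 235.1, 322.8]
tool_rot: [-0.089, 0.996, 0.0, 0.0]
force: [0.5, 0.5, -0.8]
grip_width: 12.5
grasp_force: 59.2
clock: 13.58
ee_pos: [556.4, 235.1, 314.8]
tool_rot: [-0.089, 0.996, 0.0, 0.0]
force: [-0.1, 0.5, -0.5]
grip_width: 12.4
grasp_force: 59.2
```

The knob is 5 mm down over the spindle with no force, so it has entered cleanly. I'll continue to home and into the press.

```bash
python3 -m crank '{"translation":[[0,0,-2],[0,0,-4],[0,0,-6],[0,0,-8],[0,0,-10],[0,0,-11],[0,0,-11],[0,0,-11]],"rotation":[[0,0,0],[0,0,0],[0,0,0],[0,0,0],[0,0,0],[0,0,0],[0,0,0],[0,0,0]],"grip":[5,5,5,5,5,5,5,5]}'
python3 -m crank '{"translation":[[0,0,-2],[0,0,-4],[0,0,-4],[0,0,-4]],"rotation":[[0,0,0],[0,0,0],[0,0,0],[0,0,0]],"grip":[5,5,5,5]}'
```

```text
clock: 14.58
ee_pos: [556.4, 235.1, 303.8]
tool_rot: [-0.088, 0.996, 0.0, 0.0]
force: [0.1, -0.6, -1.4]
grip_width: 12.2
grasp_force: 59.2
clock: 15.08
ee_pos: [556.5, 235.1, 300.2]
tool_rot: [-0.088, 0.996, 0.0, 0.0]
force: [-0.7, -0.8, 5.3]
grip_width: 12.6
grasp_force: 59.8
```

The force is 5.3 N at 300.2, which fits the spring at about 2-3 mm of press. I'll press further in small steps until the stop shows.

```bash
python3 -m crank '{"translation":[[0,0,-1],[0,0,-2],[0,0,-3],[0,0,-3],[0,0,-3]],"rotation":[[0,0,0],[0,0,0],[0,0,0],[0,0,0],[0,0,0]],"grip":[5,5,5,5,5]}'
python3 -m crank '{"translation":[[0,0,-0.5],[0,0,-1],[0,0,-1],[0,0,-1]],"rotation":[[0,0,0],[0,0,0],[0,0,0],[0,0,0]],"grip":[5,5,5,5]}'
python3 -m crank '{"translation":[[0,0,-0.5],[0,0,-1],[0,0,-1],[0,0,-1]],"rotation":[[0,0,0],[0,0,0],[0,0,0],[0,0,0]],"grip":[5,5,5,5]}'
```

```text
clock: 15.7
ee_pos: [556.6, 235.1, 297.5]
tool_rot: [-0.088, 0.996, 0.0, 0.0]
force: [-1.2, -1.3, 8.2]
grip_width: 12.5
grasp_force: 60.2
clock: 16.2
ee_pos: [556.6, 235.1, 296.9]
tool_rot: [-0.088, 0.996, 0.0, 0.0]
force: [-1.6, -1.0, 9.4]
grip_width: 12.5
grasp_force: 60.6
clock: 16.7
ee_pos: [556.6, 235.1, 296.8]
tool_rot: [-0.088, 0.996, 0.0, 0.001]
force: [-3.5, -2.5, 15.1]
grip_width: 12.3
grasp_force: 61.3
```

The stop is reached: motion stalled at 296.8 and the force rose past 9 N to 15 N. One check picture before handing in.

```bash
python3 - <<'E'
from h import *
a=ctrl.snapshot("wrist"); b=ctrl.snapshot("side")
save("f",np.hstack([cv2.resize(a[40:290,125:375],(400,400)),cv2.resize(b[105:225,130:250],(400,400))]))
s=ctrl.observe(); print(s["clock"],s["ee_pos"],s["force"],s["grasp_force"])
E
```

```text
16.8 [556.60670123 235.13079376 296.82707105] [-4.19790274 -1.73244388 13.6969845 ] 61.300073862075806
```

View pics/f.png

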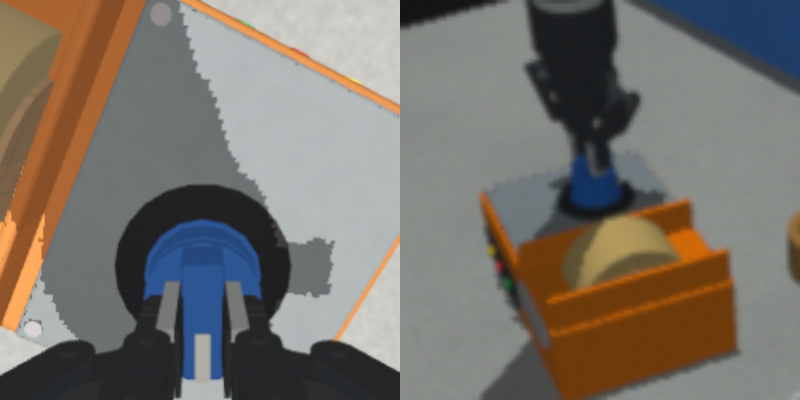

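The picture shows the knob centred on the dial (crop column ~202 for both) and seated low and upright over it, still gripped. I'll hand in.

```bash
python3 -c "
from station import ctrl; print(ctrl.close_job())"
```

```text
the job is handed in; nothing more can be done
None
```

I handed the job in at about 17 s with the middle-sized knob lined up with the flat, pushed fully home and held pressed against its stop (about 14 N down, 60 N grip); no verdict came back.

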